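# Open the spring jaw of a book holder for loading

## Robot

A 6-joint arm with a two-finger parallel gripper is mounted at the origin on a cart in front of the work surface, level with it; the furniture and walls round the work are solid. World frame = base frame: x ahead of the robot, y to its left, z up, the work surface at z = 0. Lengths are in m, angles in rad, forces in N, time in s.
With the tool pointing down it reaches from about 0.3 to 0.75 m from the base axis. Payload 8.5 kg.
Tool frame: the origin (TCP) lies on the centre line of the jaws, within the pads' length; the fingertips stand 8 mm ahead of it and the grasp point (between the pads) lies 11 mm behind it (robot.tip_extent is the distance from the TCP to the fingertips, in m); z points along the fingers, y is the direction in which the jaws open and shut (so a half turn about z gives the same grasp; the last joint's range is limited). The gripper opens to 85 mm and grips with 20 to 120 N. Pads are 22 mm wide; open, the fingers measure 114 mm over their backs; the gripper's body (76 mm by 85 mm) begins 54 mm behind the grasp point. The pads swing forward as they close: fully open they stand 13 mm farther back than shut.
Start: joints at [-1.358, 0.381, 1.297, -0, 1.464, -0.215], TCP at [0.228, -0.5, 0.239] pointing down, gripper open.
Joint ranges: [-3.11, 3.11], [-0.89, 2.33], [0.22, 2.48], [-1.42, 4.56], [0.17, 2.85], [-2.88, 2.88]. Speed limits (rad/s): [2.39, 2.39, 3.14, 3.14, 3.14, 3.14].

## Interface

Orientations are given as a unit quaternion [x, y, z, w].
In Python, from rig import robot gives the robot as it stands. The module is installed in compiled form; this text tells all that it offers.
- The arm moves only by the shell command python3 -m pendant 'ROWS' [OPENING] [FORCE]. ROWS is JSON, a list of rows, each a list of 4 numbers: the shift along the tool's x, y, z in m, then the turn about the tool's z in degrees. A call has 1 to 12 rows; each row shifts and turns the commanded pose from where the row before left it, along the tool's axes as they then stand; what a row does not reach is not made up. A row lasts 1/10 s, in which the tool goes at most 50 mm and 8.59 degrees, less where a joint would pass 70% of its speed; a pose out of reach is approached as far as the arm can. A call is refused whole if a number of a shift passes 0.05 or a number of a turn 8.59, either way. A call with a gripper value outside its range is refused whole. OPENING is the opening, from -1 (shut) to 1 (fully open), set as the call begins (- or left out, the last holds). The fingers move at their own pace and stop on an object; FORCE is the grip in N (left out, the last holds). Time passes only in rows, so rows that do not move let the fingers close. It gives the time, the measured TCP pose, the force and the opening at its end, in the units of the state.
- robot.read_state(): the state, without advancing time (a new reading comes with each control period).
- robot.get_image(name): name is "side" or "top" or "wrist"; returns the picture (384x512x3 uint8, blue, green, red); there is no depth.
- robot.camera_model(name): a dict with "fov_y" (degrees; the focal length in pixels is half the picture's height over the tangent of half this angle, whatever the lens; pixels are square), "cx", "cy" (the principal point, pixels), "extrinsics" (4x4, takes a point from world to camera coordinates); the wrist camera has in their place "mount" (4x4, takes a point from camera to tool coordinates, whose origin is the TCP and whose axes are the flange's). Camera axes: x right, y down, z forward; pixel columns grow to the right and rows downward; lengths in m; the calibration is good to about 2 mm. A picture is of the moment at which its call begins: read the wrist's pose just before it. camera_model takes no time and is no camera call.
- robot.sign_off(): hands the job in, once; it reports no verdict.
The state is a dict: "time": time; "joint_positions": joint angles; "joint_velocities": joint speeds; "joint_torque": joint torques, N m; "position": TCP position; "tool_rot": TCP orientation; "wrist_force": force on the tool from outside, world axes, zero at the start; "moment": the same for the moment, N m; "opening": finger opening in m.
Only numpy, scipy, OpenCV 4.12 (cv2) and the standard library are available. Lean on these libraries where they do the work, as an engineer would, in place of code of your own. Each camera call takes 0.05 s, during which the arm holds its last target. There are 200 camera calls.

## Task

Get the wooden book holder ready for the next book block: first, with the spring jaw still at rest, swing the steel end bar at the holder's left end fully home into its catch. Then pull the jaw by its steel handle towards the front of the holder until the jaw's pointer stands opposite the index on the rail, and keep it there: finish with the gripper still holding the handle, because the spring would close the jaw. Leave the book block and the small things lying round the holder where they are.

Things in the scene. Friction and masses are not known exactly. Their poses are not given: they have to be found in the camera images.
- holder: Fixed wooden book holder. Origin: centre of the underside of its base board (260 in x, 300 in y, 18 thick); +x to its rear, +y to its left, z up. In its frame: fixed rear cheek x 85..115, y -100..100, top z 88; front block x -120..-95, top z 75; graduated index rail along x at y -136, top z 88. The jaw slides on two rods between rear cheek and front block.
- bar (a joint): End bar's hinge angle, rad, about a vertical axis: 0 = fully home in the catch, against a stop (bar parallel to the holder's x axis, pointing to -x); grows as its free end swings out to +y, up to 1.4. Flat steel, 158 long, 16 wide, 6 thick, top at z 98. Stiff (about 1 N at the knob); stays where it is left.
- catch (a point): Catch of the end bar: steel keeper, open to +y, on a wooden post at (-50, 125, 91) in the holder's frame (this point: its floor, where the bar's end comes to rest). Its highest edge is at z 110.
- bar_hinge (a point): Axis of the end bar's hinge: at (100, 127, 95) in the holder's frame.
- knob_mid (a point): Point on the axis of the bar's upright round wooden knob, 95 from the hinge axis along the bar, z 125 over the counter. Above its lowest 5 the knob is 20 thick; it stands from z 98 to z 142.
- jaw (a joint): How far the spring jaw is pulled from rest, m: 0 = rest, grows towards the holder's -x (front), up to 0.085. The spring pulls back with 6 N at rest plus 0.12 N per mm (11 to 14 N at the index) and closes the jaw when let go. The jaw is a wooden cheek 25 thick (x), 200 wide (y), top z 88; at rest its centre is at x 57.5 in the holder's frame.
- handle_mid (a point): Middle of the grip of the steel bow handle on top of the jaw, moving with it. The grip is a round bar 14 thick, 110 long along the holder's y, on two 10 thick posts 42 either side of this point; 33 are free under the bar between them. At rest at (57.5, 0, 128) in the holder's frame; axes as the holder's.
- jaw_pointer (a point): Tip of the small steel pointer at the jaw's right end; moves with the jaw. At rest at (57.5, -120.5, 88.5) in the holder's frame.
- index_mark (a point): Tip of the index: dark steel block (18 x 20 x 20, light line on top, thumbscrew) clamped on the index rail, immovable in a run; axes as the holder's. At y -123, z 88.5 in the holder's frame; its x there differs from run to run (-9 to 14). The jaw is at the mark when pointer and index have the same x in the holder's frame.
- book_block: sewn book block lying flat, 129 x 208 x 53, tan cover, beside the holder's right (-y) side; origin at the centre of its underside; not part of the work.
- masking_tape: roll of masking tape lying flat, 88 across, 24 high, at the holder's left side, lower than the bar; origin at the centre of its underside; not part of the work.
- beeswax: yellow cake of beeswax, 38 x 52 x 18, at the holder's left side, lower than the bar; origin at the centre of its underside; not part of the work.
- thread_reel: wooden thread reel standing, 35 across, 44 high, at the holder's left front; origin at the centre of its underside; not part of the work.
- brass_weight: square brass weight with knob, 50 x 50 x 42, behind the holder; origin at the centre of its underside; not part of the work.

How it is judged:
On the way, in this order (a step that is already met when the one before it is completed fails the run):
1. the end bar is home in its catch, the jaw still at rest (value of joint bar below 0.06 rad and value of joint jaw below 0.01 m), for 0.2 s.
2. the jaw is pulled out to the index and held by the gripper (value of joint bar below 0.06 rad and x of jaw_pointer in the frame of index_mark between -0.005 and 0.005 m and contact force between jaw and the fingers above 3 N), for 0.5 s.
At the end, for the whole second after the job is handed in: The end bar is home in its catch (within 0.06 rad), the jaw's pointer stands within 5 mm of the index along the rail and is still, and the fingers hold the handle with more than 3 N (all of step 2 and velocity of joint jaw between -0.01 and 0.01 m/s); the arm keeps its last pose, push and grip.
It fails at once if a bystander is moved by more than 30 mm (distance of any of book_block, masking_tape, beeswax, thread_reel, brass_weight from where it was at the start of the episode above 0.03 m).
It also fails if it takes over 45 s, if anything falls off the work surface, if the arm or the gripper's body presses on something with over 40 N, if the wrist force passes 120 N, or if a joint passes its speed limit or range.

## Working session

There is one attempt and no reset: what is moved stays moved. The work goes in short steps, Python scripts to look and compute and a shell command to move; the robot and the scene stay as the last step left them, time stands still between calls to the robot, and variables do not carry over. Pictures are saved under pics/ and viewed, on a budget of 10 in all, crops included, one or two more only if the job needs it, and the job is handed in when it is done.

```bash
mkdir -p pics; cat > h.py <<'E'
import numpy as np, cv2
from rig import robot
from scipy.spatial.transform import Rotation as R
def snap(n,f=None):
    s=robot.read_state(); im=robot.get_image(n); cv2.imwrite(f'pics/{f or n}.png',im)
    return im,s
def cam(n,s=None):
    m=robot.camera_model(n); f=192/np.tan(np.radians(m['fov_y']/2))
    if 'extrinsics' in m: T=np.linalg.inv(np.array(m['extrinsics']))
    else:
        B=np.eye(4);B[:3,:3]=R.from_quat(s['tool_rot']).as_matrix();B[:3,3]=s['position'];T=B@np.array(m['mount'])
    return f,m['cx'],m['cy'],T
def ray(c,px):
    f,cx,cy,T=c; d=T[:3,:3]@np.array([(px[0]-cx)/f,(px[1]-cy)/f,1]); return T[:3,3],d/np.linalg.norm(d)
def onz(c,px,z):
    o,d=ray(c,px); return o+d*(z-o[2])/d[2]
def two(c1,p1,c2,p2):
    o1,d1=ray(c1,p1);o2,d2=ray(c2,p2)
    a=np.linalg.lstsq(np.c_[d1,-d2],o2-o1,rcond=None)[0]
    A=o1+a[0]*d1;B=o2+a[1]*d2
    return (A+B)/2,np.linalg.norm(A-B)
def proj(c,P):
    f,cx,cy,T=c; q=np.linalg.inv(T)@np.r_[P,1]; return np.array([f*q[0]/q[2]+cx,f*q[1]/q[2]+cy])
E
python3 - <<'E'
from h import *
np.set_printoptions(precision=3,suppress=True)
a,s=snap('top');b,_=snap('side')
print(s)
for n in('top','side'):
    c=cam(n);print(n,c[0],c[1],c[2]);print(c[3])
print(robot.camera_model('wrist'))
E
```

```text
{'time': 0.0, 'joint_positions': array([-1.358,  0.381,  1.298, -0.   ,  1.464, -0.215]), 'joint_velocities': array([-0.   ,  0.   , -0.   , -0.001,  0.001, -0.   ]), 'joint_torque': array([  0.001, -44.846, -23.127,  -0.   ,   0.005,  -0.   ]), 'position': array([ 0.228, -0.5  ,  0.239]), 'tool_rot': array([ 0.977,  0.212, -0.   , -0.001]), 'wrist_force': array([ 0.008, -0.759,  0.112]), 'moment': array([ 0.02 ,  0.025, -0.024]), 'opening': 0.08574018798558206}
top 481.6140962985358 256.95648817396693 193.7179282691901
[[-0.037 -0.979  0.201  0.397]
 [-0.999  0.037 -0.003 -0.16 ]
 [-0.005 -0.201 -0.98   1.212]
 [ 0.     0.     0.     1.   ]]
side 399.9078874055893 255.20201857959137 189.07182418348287
[[-0.827 -0.343  0.446  0.111]
 [-0.562  0.474 -0.677  0.61 ]
 [ 0.021 -0.811 -0.585  0.791]
 [ 0.     0.     0.     1.   ]]
{'fov_y': 64.1271680218446, 'cx': 257.9504079941338, 'cy': 193.29203146811398, 'mount': array([[ 0.   , -0.962, -0.275,  0.069],
       [ 1.   ,  0.   , -0.   , -0.   ],
       [ 0.   , -0.275,  0.962, -0.135],
       [ 0.   ,  0.   ,  0.   ,  1.   ]])}
```

View pics/top.png

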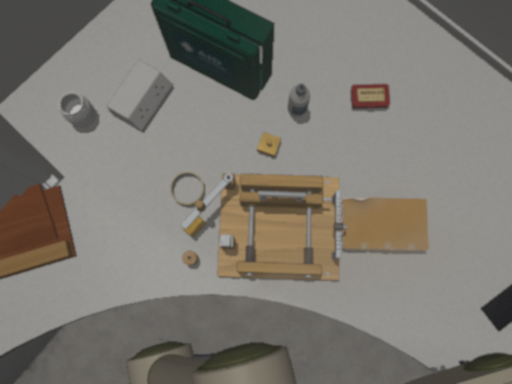

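View pics/side.png

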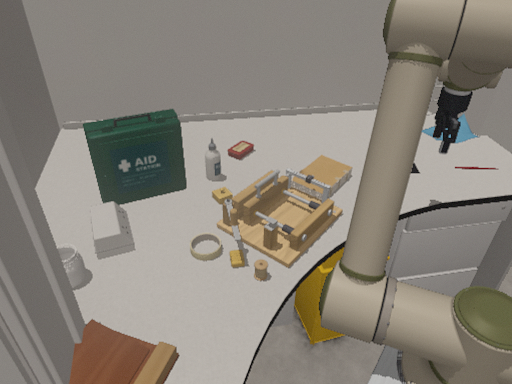

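The top view shows the holder at about (280,228), nearly square to the world. The bar runs from its hinge at (229,180) to lower left, with the knob near (200,205) and the beeswax under its end at (193,228). The pointer and index rail are at x≈338. The side view agrees. I'll enlarge both views next.

```bash
python3 - <<'E'
import cv2
a=cv2.imread('pics/top.png')[165:285,165:345];cv2.imwrite('pics/topc.png',cv2.resize(a,None,fx=4.4,fy=4.4,interpolation=cv2.INTER_CUBIC))
a=cv2.imread('pics/side.png')[160:285,190:350];cv2.imwrite('pics/sidec.png',cv2.resize(a,None,fx=4.5,fy=4.5,interpolation=cv2.INTER_CUBIC))
E
```

```text
(no output)
```

View pics/topc.png

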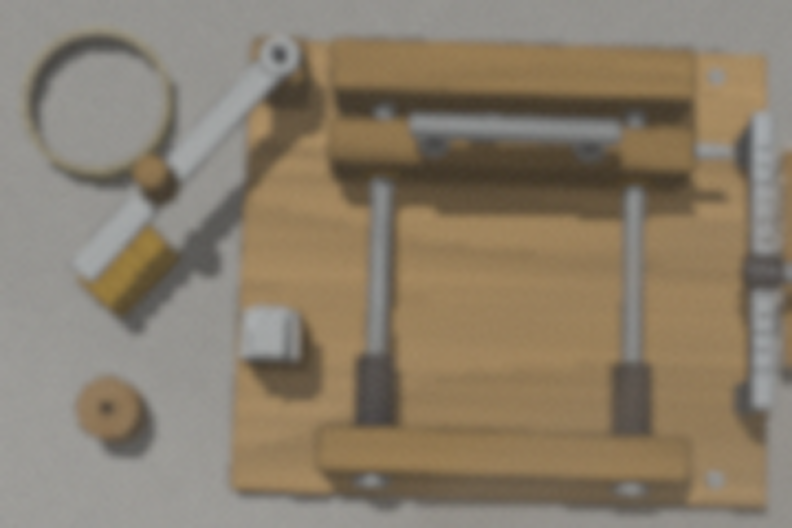

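View pics/sidec.png

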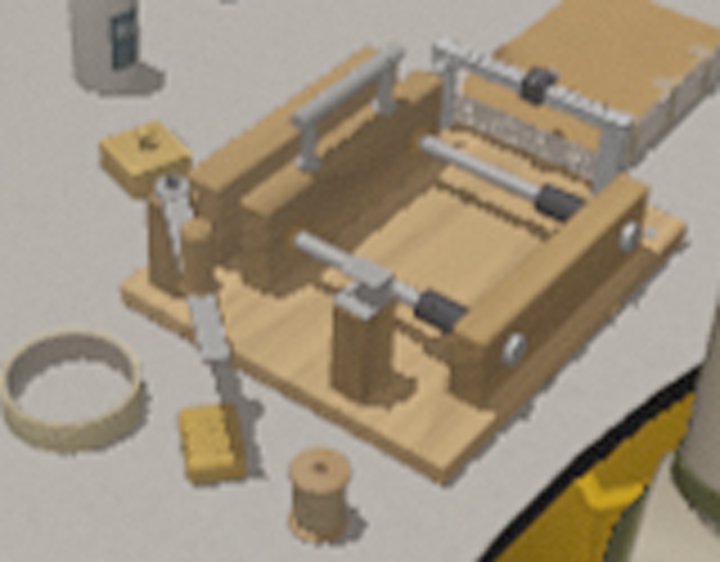

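Top crop: hinge (280,54), knob top (150,168), handle ends (412,122) and (620,130), index line about (765,271), catch about (272,330), base corners visible. Side crop: hinge (174,184), knob top (197,227), handle ends (298,118) and (398,52), index (540,83).

```bash
cat > m.py <<'E'
from h import *
np.set_printoptions(precision=4,suppress=True)
ct,cs=cam('top'),cam('side')
t=lambda x,y:(165+x/4.4-.4,165+y/4.4-.4)
s=lambda x,y:(190+x/4.5-.4,160+y/4.5-.4)
pts=dict(hinge=(t(280,54),s(174,184)),knobtop=(t(150,167),s(197,228)),hL=(t(412,122),s(298,118)),hR=(t(620,130),s(398,52)),
 catch=(t(272,332),s(362,282)),idx=(t(765,264),s(540,78)))
for k,v in pts.items(): print(k,*two(ct,v[0],cs,v[1]))
C=np.array([onz(ct,t(*p),.018)[:2] for p in[(250,38),(767,55),(766,508),(233,490)]])
print(C, C.mean(0)); 
S=[onz(cs,s(*p),.018)[:2] for p in[(124,290),(688,226),(445,470)]];print('side RL,FR,FL',np.array(S))
x=(C[0]+C[1]-C[2]-C[3]);print('yaw x',np.degrees(np.arctan2(x[1],x[0])))
y=(C[0]+C[3]-C[1]-C[2]);print('yaw y',np.degrees(np.arctan2(-y[0],y[1])),np.linalg.norm(x)/2,np.linalg.norm(y)/2)
E
python3 m.py
```

```text
hinge [ 0.6676 -0.0974  0.1019] 0.0019870065487342767
knobtop [ 0.6004 -0.0316  0.1413] 0.0028941075627280425
hL [ 0.6212 -0.1668  0.1321] 0.0018743551032710801
hR [ 0.6136 -0.2752  0.1275] 0.0023586882685936346
catch [ 0.5197 -0.0886  0.1004] 0.00165593662626371
idx [ 0.5439 -0.3522  0.0921] 0.004768805015422232
[[ 0.6992 -0.075 ]
 [ 0.6776 -0.3739]
 [ 0.42   -0.3549]
 [ 0.4409 -0.0598]] [ 0.5594 -0.2159]
side RL,FR,FL [[ 0.6917 -0.0744]
 [ 0.4182 -0.3529]
 [ 0.4395 -0.0579]]
yaw x -3.7950117209309226
yaw y -4.093000009051603 0.2584989345112142 0.29770384896274205
```

Holder origin ≈ (0.559,-0.2165), yaw ≈ -4°. The checks agree: knob to hinge 94 mm against 95 given, board 258x298 against 260x300. The bar is at about 0.7 rad and the index at x ≈ -6 mm. Next I turn the tool square to the holder and go above the knob.

```bash
python3 -m pendant '[[0,0,0,7.1],[0,0,0,7.1],[0,0,0,7.1],[0,0,0,7.2]]' 0.1 30 && python3 -m pendant '[[0.027,-0.041,0,0],[0.027,-0.041,0,0],[0.027,-0.041,0,0],[0.027,-0.041,0,0],[0.027,-0.041,0,0],[0.027,-0.041,0,0],[0.027,-0.041,0,0],[0.027,-0.041,0,0],[0.027,-0.041,0,0],[0.027,-0.041,0,0],[0.027,-0.041,0,0],[0,0,0,0]]'; python3 - <<'E'
from h import *
snap('wrist','w1'); s=robot.read_state(); print(s['time'],s['position'],s['tool_rot'],s['opening'],robot.tip_extent)
E
```

```text
time: 0.5
position: [0.2281, -0.5003, 0.239]
tool_rot: [0.999, -0.037, -0.0, -0.0]
wrist_force: [0.3, 0.5, 0.4]
opening: 0.047
time: 1.7
position: [0.5578, -0.0667, 0.2386]
tool_rot: [0.999, -0.032, -0.0, -0.001]
wrist_force: [-0.5, -0.5, 0.4]
opening: 0.0469
1.75 [ 0.55657243 -0.06891843  0.23853598] [ 9.99464836e-01 -3.27055211e-02 -5.84707114e-04 -2.18643288e-04] 0.047275839395551585 0.008
```

View pics/w1.png

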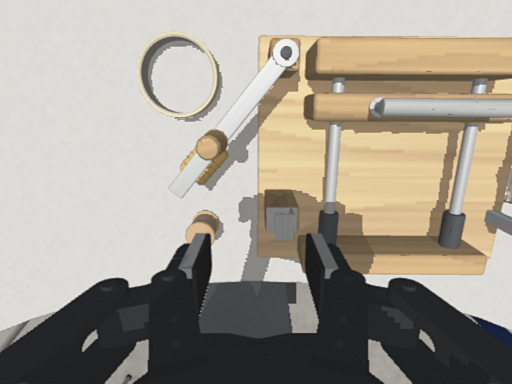

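The wrist view shows the knob top at (209,147), the hinge at (286,53), the catch at about (282,215) and the handle's left end at (376,107). The open fingers are at (195,270) and (325,270).

```bash
cat > w1.py <<'E'
from h import *
import sys
np.set_printoptions(precision=4,suppress=True)
s=robot.read_state();c=cam('wrist',s)
ct,t=cam('top'),lambda x,y:(165+x/4.4-.4,165+y/4.4-.4)
print('knob',onz(c,(209,146),.142),two(c,(209,146),ct,t(150,167)))
print('hinge',onz(c,(286,52),.1),two(c,(286,52),ct,t(280,54)))
print('hL',onz(c,(376,107),.128))
B=R.from_quat(s['tool_rot']).as_matrix();print(B, s['position'])
k=onz(c,(209,146),.142);print('to knob, tool axes',B.T@(np.r_[k[:2],.114]-s['position']))
E
python3 w1.py
```

```text
knob [ 0.599  -0.0345  0.142 ] (array([ 0.6   , -0.0337,  0.1487]), np.float64(0.0037701473146506508))
hinge [ 0.6663 -0.0987  0.1   ] (array([ 0.6643, -0.0975,  0.1167]), np.float64(0.0012581178147335072))
hL [ 0.6187 -0.1637  0.128 ]
[[ 0.9979 -0.0654 -0.0012]
 [-0.0654 -0.9979  0.0005]
 [-0.0012 -0.0004 -1.    ]] [ 0.5566 -0.0689  0.2385]
to knob, tool axes [ 0.0402 -0.0371  0.1245]
```

```bash
python3 -m pendant '[[0.02,-0.018,0,0],[0.02,-0.018,0,0],[0,0,0,0],[0,0,0.04,0],[0,0,0.04,0],[0,0,0.03,0],[0,0,0.014,0],[0,0,0,0]]'; python3 - <<'E'
from h import *
snap('wrist','w2'); s=robot.read_state(); print(s['time'],s['position'],s['wrist_force'])
E
```

```text
time: 2.55
position: [0.5964, -0.0392, 0.1133]
tool_rot: [0.999, -0.036, -0.002, -0.0]
wrist_force: [0.9, -0.3, -0.3]
opening: 0.0468
2.6 [ 0.59737202 -0.03918382  0.11502099] [-0.13745062 -0.12028284  0.34280364]
```

View pics/w2.png

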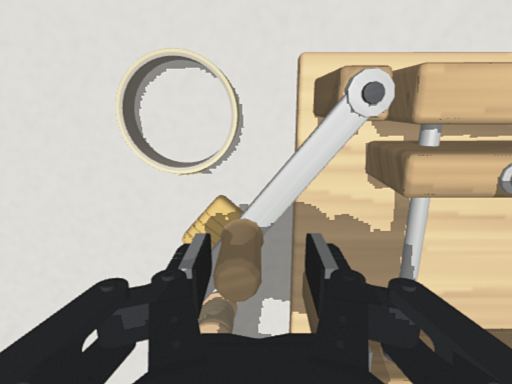

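The knob (bottom at 240,230) stands between the fingers, nearer the left one. I'll sweep it along the arc.

```bash
python3 -m pendant '[[0,0.006,0,0],[-0.005,0.007,0,0],[-0.004,0.007,0,0],[-0.004,0.007,0,0],[-0.003,0.008,0,0],[-0.002,0.008,0,0],[-0.002,0.008,0,0],[-0.001,0.006,0,0],[0,0.004,0,0],[0,0.003,0,0],[0,0,0,0],[0,0,0,0]]'; python3 - <<'E'
from h import *
snap('wrist','w3');snap('top','t3'); s=robot.read_state(); print(s['time'],s['position'],s['wrist_force'])
w=cv2.imread('pics/w3.png');t=cv2.imread('pics/t3.png')[165:261,190:318]
cv2.imwrite('pics/c3.png',np.vstack([w[:,:],cv2.resize(t,(512,384))])[:,:] if 0 else cv2.resize(np.hstack([w,cv2.resize(t,(512,384),interpolation=cv2.INTER_CUBIC)]),(800,300)))
E
```

```text
time: 3.8
position: [0.5731, -0.1005, 0.1154]
tool_rot: [0.999, -0.035, 0.0, 0.0]
wrist_force: [-0.1, 0.4, 0.7]
opening: 0.0468
3.9 [ 0.57302342 -0.10038682  0.11537165] [ 0.44040724 -0.31264174  0.16309223]
```

View pics/c3.png

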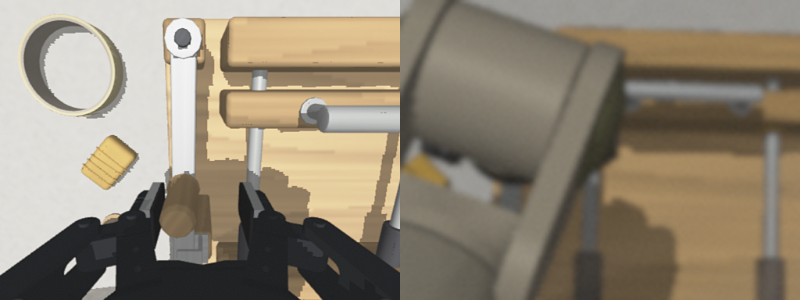

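The bar is nearly parallel to the holder and there is no stop force yet. I'll push a few mm more and watch the force.

```bash
for i in 1; do python3 -m pendant '[[0,0.003,0,0],[0,0.002,0,0],[0,0,0,0],[0,0,0,0]]'; done
```

```text
time: 4.3
position: [0.5725, -0.1034, 0.1153]
tool_rot: [0.999, -0.035, -0.0, -0.002]
wrist_force: [1.0, 10.8, 1.6]
opening: 0.0469
```

```bash
python3 -m pendant '[[0,0.003,0,0],[0,0.001,0,0],[0,0,0,0],[0,0,0,0]]'
```

```text
time: 4.7
position: [0.5725, -0.1038, 0.1151]
tool_rot: [0.999, -0.034, 0.0, -0.005]
wrist_force: [4.2, 28.7, 2.3]
opening: 0.0471
```

The stop is reached: the pose holds at y -0.1038 while the force climbs to 29 N, and the knob sits within 1 mm of its predicted home. Next: back off, rise, turn 90° and go over the handle.

```bash
python3 -m pendant '[[0,-0.009,0,0],[0,-0.009,0,0],[0,0,0,0],[0,0,-0.03,0],[0,0,-0.04,0],[0,0,-0.04,0],[0,0.04,0,0],[0,0.04,0,0],[0,0.04,0,0],[0,0.015,0,0]]' && python3 -m pendant '[[0,0,0,-8.2],[0,0,0,-8.2],[0,0,0,-8.2],[0,0,0,-8.2],[0,0,0,-8.2],[0,0,0,-8.2],[0,0,0,-8.2],[0,0,0,-8.2],[0,0,0,-8.2],[0,0,0,-8.2],[0,0,0,-8],[0,0,0,0]]' 1; python3 - <<'E'
from h import *
w,s=snap('wrist','w4'); t,_=snap('top','t4'); print(s['position'],s['tool_rot'])
cv2.imwrite('pics/c4.png',cv2.resize(np.hstack([w,cv2.resize(t[165:285,165:325],(512,384),interpolation=cv2.INTER_CUBIC)]),(800,300)))
E
```

```text
time: 5.7
position: [0.5634, -0.23, 0.2251]
tool_rot: [0.999, -0.037, -0.0, 0.001]
wrist_force: [-0.5, 0.6, -1.0]
opening: 0.0473
time: 6.9
position: [0.564, -0.2261, 0.2253]
tool_rot: [0.731, 0.682, -0.0, -0.0]
wrist_force: [-0.6, -0.9, 0.5]
opening: 0.0853
[ 0.5640146  -0.22610936  0.22531628] [ 7.30902639e-01  6.82481741e-01 -7.94821157e-05 -1.38412859e-05]
```

View pics/c4.png

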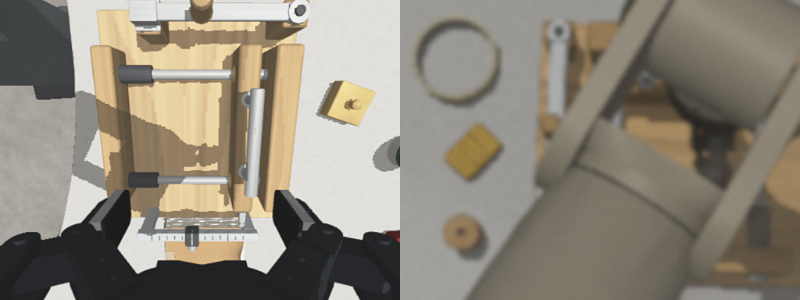

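The bar is home: the top inset shows it parallel to the holder. The wrist view shows the handle from (330,115) to (323,246) in full-size pixels and the index block near (246,302). I'll enlarge the rail area.

```bash
python3 - <<'E'
import cv2
a=cv2.imread('pics/w4.png')[95:325,170:370];cv2.imwrite('pics/c5.png',cv2.resize(a,None,fx=2.6,fy=2.6,interpolation=cv2.INTER_CUBIC))
E
```

```text
(no output)
```

View pics/c5.png

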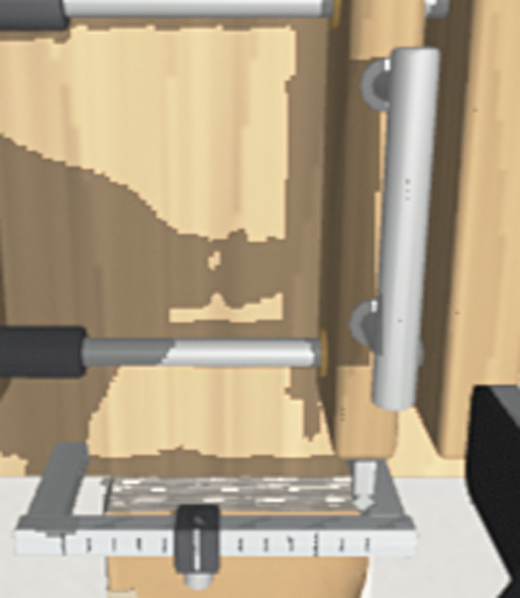

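Pointer tip at crop (364,508), index line at (197,510), handle ends at (414,50) and (393,407).

```bash
python3 - <<'E'
from h import *
np.set_printoptions(precision=4,suppress=True)
s=robot.read_state();c=cam('wrist',s);ct=cam('top')
f=lambda x,y:(170+x/2.6-.3,95+y/2.6-.3)
P=lambda q,z:onz(c,f(*q),z)
a,b=P((414,50),.13),P((393,407),.13);h=(a+b)/2
yaw=np.arctan2(-(a-b)[0],(a-b)[1]);print('handle',a,b,h,np.linalg.norm(a-b),np.degrees(yaw))
t=lambda x,y:(165+x/4.4-.4,165+y/4.4-.4)
print('handle z by 2 views',two(c,f(414,50),ct,t(412,122)),two(c,f(393,407),ct,t(620,130)))
p,i=P((364,507),.0885),P((197,508),.0885)
xa=np.array([np.cos(yaw),np.sin(yaw)])
for yw in(-3.8,-4.1,np.degrees(yaw)):
    e=np.radians(yw);print(yw,'pull',(p-i)[:2]@[np.cos(e),np.sin(e)])
print(p,i)
B=R.from_quat(s['tool_rot']).as_matrix();print('toolaz',np.degrees(np.arctan2(B[1,0],B[0,0])),B.T@(np.r_[h[:2],.117]-s['position']))
E
```

```text
handle [ 0.6198 -0.1658  0.13  ] [ 0.6121 -0.2752  0.13  ] [ 0.6159 -0.2205  0.13  ] 0.10963261007678882 -4.0311093365447155
handle z by 2 views (array([ 0.6299, -0.1671,  0.0892]), np.float64(0.0023310437238367164)) (array([ 0.6127, -0.2743,  0.132 ]), np.float64(0.0020168757473352375))
-3.8 pull 0.06498480228138107
-4.1 pull 0.06498369210387868
-4.0311093365447155 pull 0.06498410462375644
[ 0.6079 -0.3386  0.0885] [ 0.543  -0.3343  0.0885]
toolaz 85.79348950972552 [0.0095 0.0513 0.1083]
```

The required pull is about 65 mm, which puts the index at x -7.5 mm, within its given range. Handle: length 110 mm, yaw -4°. I'll descend and grasp it.

```bash
python3 -m pendant '[[0.005,0.025,0,0],[0.0045,0.0265,0,0],[0,0,0,0],[0,0,0.04,0],[0,0,0.04,0],[0,0,0.028,0],[0,0,0,0]]' 0.5 && python3 -m pendant '[[0,0,0,0],[0,0,0,0],[0,0,0,0],[0,0,0,0],[0,0,0,0],[0,0,0,0]]' -1 80
```

```text
time: 7.7
position: [0.6139, -0.2195, 0.1134]
tool_rot: [0.732, 0.681, -0.001, -0.004]
wrist_force: [-0.5, 0.5, -0.5]
opening: 0.0638
time: 8.3
position: [0.6166, -0.2205, 0.1192]
tool_rot: [0.731, 0.682, 0.0, 0.001]
wrist_force: [-1.1, 0.3, 6.3]
opening: 0.0114
```

Gripped at opening 11 mm. Now pull towards tool -y, most of the way first.

```bash
python3 -m pendant '[[0,-0.005,0,0],[0,-0.008,0,0],[0,-0.008,0,0],[0,-0.008,0,0],[0,-0.008,0,0],[0,-0.008,0,0],[0,-0.008,0,0],[0,-0.007,0,0],[0,-0.004,0,0],[0,0,0,0],[0,0,0,0]]'; python3 - <<'E'
from h import *
w,s=snap('wrist','w6'); print(s['position'],s['wrist_force'],s['opening'])
cv2.imwrite('pics/c6.png',np.vstack([cv2.resize(w,(800,600),interpolation=cv2.INTER_CUBIC)]))
E
```

```text
time: 9.4
position: [0.5552, -0.2163, 0.1192]
tool_rot: [0.731, 0.682, 0.002, 0.004]
wrist_force: [13.1, 0.5, 0.8]
opening: 0.0113
[ 0.55519208 -0.2162567   0.11918009] [13.14019967  0.48759634  0.84694177] 0.011308020821400923
```

View pics/c6.png

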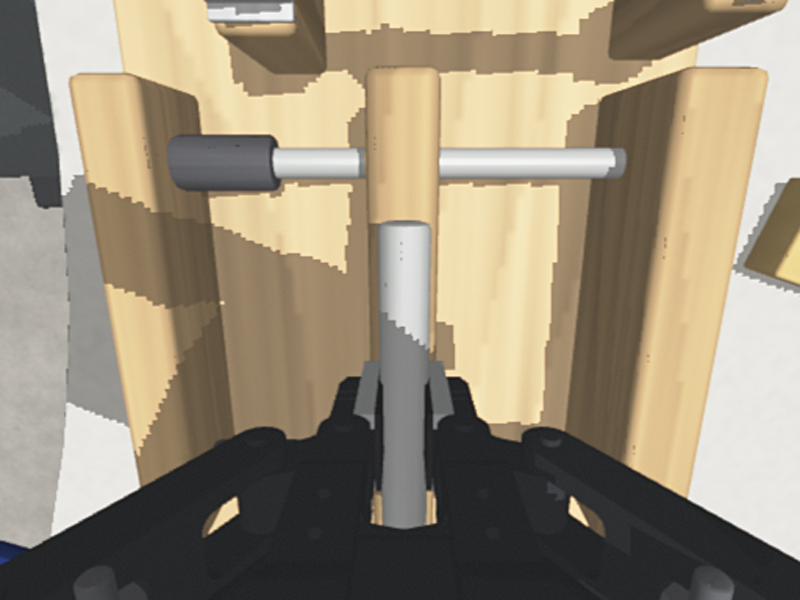

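The handle is held and the jaw has come out about 61.5 mm. Pull force is 13.1 N, against 13.4 N from the spring rate. I'll add 3.5 mm and check the pointer in the side and top views.

```bash
python3 -m pendant '[[0,-0.002,0,0],[0,-0.0015,0,0],[0,0,0,0],[0,0,0,0]]'; python3 - <<'E'
from h import *
a,s=snap('side','s7'); t,_=snap('top','t7'); print(s['position'],s['wrist_force'],s['opening'])
cv2.imwrite('pics/c7.png',np.hstack([cv2.resize(a[150:230,270:350],(400,400),interpolation=cv2.INTER_CUBIC),cv2.resize(t[180:280,270:370],(400,400),interpolation=cv2.INTER_CUBIC)]))
E
```

```text
time: 9.85
position: [0.5519, -0.216, 0.1192]
tool_rot: [0.731, 0.682, 0.002, 0.004]
wrist_force: [12.2, 0.4, 0.4]
opening: 0.0114
[ 0.55189669 -0.21602151  0.11921007] [12.18398991  0.36653473  0.37807209] 0.01141858875149004
```

View pics/c7.png

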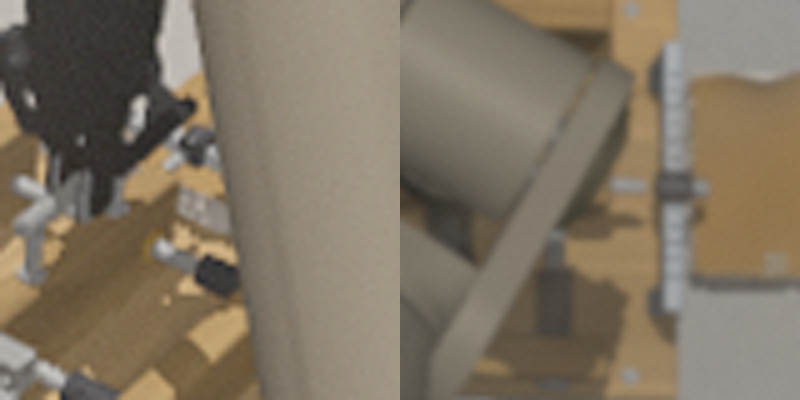

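Top view: the pointer (crop 630,185) points straight at the index (675,186). I'll put numbers on it.

```bash
python3 - <<'E'
from h import *
t=cv2.imread('pics/t7.png'); c=cam('top')
hsv=cv2.cvtColor(t,cv2.COLOR_BGR2HSV)
print('sat pointer\n',hsv[220:234,322:336,1]);print('val\n',hsv[220:234,322:344,2])
# pointer: low saturation on wood; index: dark on light rail
r=(slice(221,232),slice(323,331)); w=np.clip(110-hsv[r][...,1].astype(float),0,None);ys,xs=np.mgrid[221:232,323:331]
p=((w*xs).sum()/w.sum(),(w*ys).sum()/w.sum())
r=(slice(219,234),slice(336,341)); w=np.clip(110-hsv[r][...,2].astype(float),0,None);ys,xs=np.mgrid[219:234,336:341]
i=((w*xs).sum()/w.sum(),(w*ys).sum()/w.sum())
P,I=onz(c,p,.0885),onz(c,i,.095); e=np.radians(-4)
print(p,i,'pointer-index x mm',1000*(P-I)[:2]@[np.cos(e),np.sin(e)],P,I)
print(robot.read_state()['joint_velocities'])
E
```

```text
sat pointer
 [[ 64  78  86  94  94  94  95  95  93  94  94  96  81  40]
 [ 70  89  95  95  94  94  93  96  97  95  95  94  83  41]
 [ 74  88  91  93  95  96  97  95  98  94  98  97  82  48]
 [ 74  77  80  84  83  88  88  92  92  96  96  92  74  41]
 [ 62  51  49  53  50  55  60  66  74  85  91  87  62  29]
 [ 47  26  17  17  17  19  24  27  41  65  84  83  48  22]
 [ 51  20   7   7   5   7   9  14  24  51  77  73  43  11]
 [ 66  35  26  22  20  20  23  27  39  63  80  81  50  17]
 [ 88  72  68  69  66  65  62  69  73  83  91  85  59  25]
 [100  95  93  92  95  95  95  94  96  97  99  89  68  29]
 [ 97  99  99 101 103  98 100 100  99 102 101  91  75  34]
 [ 99 100 101 100  99 101 102 102 100 101  99  91  74  28]
 [ 98  98  99 100 100  99 103 101 101  99 100  91  76  30]
 [ 95  96  94  96  94  95  97  99  99 100  98  91  76  29]]
val
 [[ 88 108 131 146 154 154 155 156 154 154 155 148 132 122 137 151 150 145
  144 143 139 141]
 [ 95 120 140 151 154 155 154 154 153 156 155 149 132 119 132 148 150 148
  141 136 132 137]
 [103 128 146 151 153 152 152 153 154 154 151 145 124 107 113 125 129
[... 661 characters left out ...]
  85  97 108]
 [132 147 155 159 159 158 158 156 159 155 146 123  99  89  96 101 103 100
  101 105 113 119]
 [134 151 157 160 159 159 160 160 160 156 141 121 103 101 119 130 129 128
  126 127 123 118]
 [128 145 150 151 151 152 154 159 159 155 140 120 104 112 132 147 148 147
  143 140 129 112]
 [115 125 127 128 127 132 140 149 155 155 143 123 108 115 138 157 159 156
  146 137 123 108]]
(np.float64(326.3737623762376), np.float64(225.76540154015402)) (np.float64(337.96711509715993), np.float64(226.74140508221225)) pointer-index x mm 2.3493129960728107 [ 0.5449754 -0.3234624  0.0885   ] [ 0.54080905 -0.34936517  0.095     ]
[ 0.00057926 -0.00020189 -0.00144246 -0.00042411 -0.00035061 -0.00121988]
```

Estimates: TCP travel 64.9 mm of the 65 mm needed. The top view leaves the pointer 0 to 2 mm short, depending on the index line's height. I'll add 0.7 mm, hold, check the state and hand in.

```bash
python3 -m pendant '[[0,-0.0007,0,0],[0,0,0,0],[0,0,0,0],[0,0,0,0],[0,0,0,0],[0,0,0,0],[0,0,0,0],[0,0,0,0],[0,0,0,0],[0,0,0,0]]' && python3 - <<'E'
from h import *
t,s=snap('top','t8');print(s['time'],s['position'],s['wrist_force'],s['opening'])
h=cv2.cvtColor(t,cv2.COLOR_BGR2HSV)
w=np.clip(90-h[221:232,324:330,1].astype(float),0,None);print('pointer row',(w.sum(1)*np.arange(221,232)).sum()/w.sum())
print('line col vals',h[222:232,336:341,2].mean(1))
a=cv2.imread('pics/top.png');
d=cv2.absdiff(a,t);print('bystander diff tape/wax/reel/block',[d[y0:y1,x0:x1].mean().round(1) for x0,y0,x1,y1 in((168,170,196,206),(183,222,196,236),(180,248,200,268),(345,196,430,254))])
robot.sign_off()
E
```

```text
time: 10.95
position: [0.5513, -0.216, 0.1192]
tool_rot: [0.731, 0.682, 0.003, 0.004]
wrist_force: [13.8, 0.6, 1.2]
opening: 0.0116
10.95 [ 0.55128576 -0.21598151  0.11919943] [13.82047977  0.64366462  1.2449046 ] 0.011571369206455842
pointer row 226.17494226327943
line col vals [122.8 100.   89.8  96.   99.6  92.2  84.8  83.   99.2 126. ]
bystander diff tape/wax/reel/block [np.float64(4.9), np.float64(15.8), np.float64(4.1), np.float64(4.0)]
the job is handed in; nothing more can be done
```

I handed in the job at about 11 s of robot time, with the end bar pushed home, the jaw pulled to the index and the gripper still holding the handle. No verdict was reported.

- **End bar:** I swept the knob home between the open fingers. The bar stopped against 29 N, with the knob within about 1 mm of where it should be. The wrist and top pictures afterwards showed the bar parallel to the holder and in its catch. I did not look at the bar again after the pull, but nothing came near it.
- **Jaw:** I gripped the handle at 80 N and pulled 65.5 mm; 65.0 mm was measured as needed. The wrist force of 13.8 N matches the spring at that pull, and the arm was still.
- **Pointer against index:** The last clear measurement, from the top picture before a final 0.7 mm nudge, put the pointer 0 to 2 mm short of the index. The range comes from the index line's height, which I did not measure. One cruder method, using the centre of the dark index block, gave 2.3 mm. All of these are inside the 5 mm limit. The pointer was not visible in the wrist view or clear in the side view once the handle was gripped, so this rests on the top camera and the arm's travel.
- **Small things:** Comparing the first and last top pictures showed no movement of the tape, reel or book block. The beeswax area did differ, probably because the bar that covered it at the start is now gone; the middle pictures show the wax undisturbed. I did not check the brass weight, but the arm never went near it.

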